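# Make up the sharpening kit and the gluing kit

### The arm

A 6-joint arm with a two-finger parallel gripper is mounted at the origin on a cart in front of the work surface, level with it; the furniture and walls round the work are solid. World frame = base frame: x ahead of the robot, y to its left, z up, the work surface at z = 0. Lengths are in m, angles in degrees, forces in N, time in s.
With the tool pointing down it reaches from about 0.375 to 0.9 m from the base axis. Payload 3.1 kg.
Tool frame: the origin (TCP) lies midway between the tips of the shut fingers; the grasp point (between the pads) lies 19 mm behind it; z points along the fingers, y is the line along which they close (so a half turn about z gives the same grasp; the last joint's range is limited). The gripper opens to 87 mm and grips with 3 to 60 N. Pads are 19 mm wide; open, the fingers measure 117 mm over their backs; the gripper's body (75 mm by 190 mm) begins 51 mm behind the grasp point.
Start: joints at [-79.211, 30.224, 82.088, -0, 67.689, -10.227], TCP at [0.224, -0.583, 0.194] pointing down, gripper open.
Joint ranges: [-176.69, 176.69], [-43.24, 126.21], [12.49, 139.97], [-82, 262], [0, 151.66], [-163.58, 163.58]. Speed limits (degrees/s): [159.86, 159.86, 180, 180, 180, 180].

### API

Orientations are given as a 3x3 rotation matrix whose columns are the frame's x, y, z axes.
In Python, from rig import bot, capture gives the robot as it stands.
- The arm moves only by the shell command python3 -m handwheel 'ROWS'. ROWS is rows parted by semicolons, their numbers by spaces, 1 to 20 of them, each of 7 numbers: dx, dy, dz in m, then a rotation vector rx, ry, rz in degrees, then the opening from 0.0 (shut) to 1.0 (fully open); each row is the pose to reach, as a shift and turn from the pose commanded when the command began, along the tool's axes at that moment; what a row does not reach only later rows make up. A row lasts 1/10 s, in which the tool goes at most 0.05 m and 8.59 degrees, less where a joint would pass 70% of its speed; a pose out of reach is approached as far as the arm can. The fingers move at their own pace and stop on an object; the grip force is fixed at half the most. Time passes only in rows, so rows that do not move let the fingers close. It prints the time, the measured TCP pose, the force, the opening and the grip force at its end.
- bot.read_state(): the state, without advancing time (a new reading comes with each control period).
- capture(name): name is "scene" or "top" or "wrist"; returns a dict with "color" (400x640x3 uint8, red, green, blue), "K" (3x3 intrinsics, pixels), "view" (4x4, takes a point from world to camera coordinates); the wrist camera has in their place "mount" (4x4, takes a point from camera to tool coordinates, whose origin is the TCP and whose axes are the flange's). Camera axes: x right, y up, looking along -z (the intrinsics and any distortion apply to the point x, -y, -z); pixel columns grow to the right and rows downward; lengths in m; the calibration is good to about 2 mm. A picture is of the moment at which its call begins: read the wrist's pose just before it. There is no depth.
- bot.hand_in(): hands the job in; it is judged then, once.
The state is a dict: "time_s": time; "joint_positions": joint angles; "qvel": joint speeds; "tau": joint torques, N m; "position": TCP position; "tcp_rot": TCP orientation; "force": force on the tool from outside, world axes, zero at the start; "moment": the same for the moment, N m; "opening": opening from 0.0 (shut) to 1.0 (fully open); "grasp_force": force on a finger pad.
Only numpy, scipy, OpenCV 4.12 (cv2) and the standard library are available. Lean on these libraries where they do the work, as an engineer would, in place of code of your own. Each camera call takes 0.05 s, during which the arm holds its last target. There are 200 camera calls.

### The job

Make up the two kits from the loose stock on the bench. The sharpening kit, in the wider three-bay tray, gets the screwdriver lying along the long narrow bay, the slip stone flat in the larger of the two other bays and the small wood block flat in the smaller one; the gluing kit, in the narrow two-bay tray, gets the glue bottle standing in the square bay and the large wood block flat in the longer bay. Leave the round wax tin where it is.

Things in the scene. Friction and masses are not known exactly. Their poses are not given: they have to be found in the camera images.
- sharpening_tray: fixed low wooden tray, 200 (x) by 133 (y) mm, left or right of the stock; origin at the centre of its underside. Floor 5 mm thick, lips and dividers 5 mm thick, tops 10 mm above the bench. Bays (clear x by y, centre in its frame, mm): screwdriver 190 x 60 at (0, 31.5); stone, larger, 106 x 58 at (-42, -32.5); small block, smaller, 79 x 58 at (55.5, -32.5)
- gluing_tray: fixed low wooden tray, 190 (x) by 85 (y) mm, on the other side of the stock; origin at the centre of its underside. Floor 5 mm thick, lips and divider 5 mm thick, tops 10 mm above the bench. Bays (clear x by y, centre in its frame, mm): square bottle bay 75 x 75 at (-52.5, 0); longer block bay 100 x 75 at (40, 0)
- screwdriver: loose screwdriver with a red eight-sided handle, lying; 165 mm along its y, 19 mm wide, 22 mm high, 50 g; origin at the middle of its length, on the underside; the handle runs from y = -83 to -7 mm and holds the centre of mass (about y = -42 mm), the thin steel blade points to +y. It may lie either way round in its bay
- stone: loose slip stone, a flat two-layer bar, dark blue on yellow, 76 x 32 x 22 mm, about 90 g; origin at the centre of its underside, z up. Its long sides do not lie along its x axis but along the direction 20 degrees clockwise of it, seen from above. They go along the tray's x
- small_block: loose small pale wood offcut, 51 x 33 x 22 mm, about 20 g; origin at the centre of its underside, z up. Its long sides run along the direction 15 degrees anticlockwise of its y axis, seen from above. It fits best with the long sides along the tray's x
- large_block: loose large pale wood offcut, 72 x 52 x 37 mm, about 65 g; origin at the centre of its underside, z up. Its long sides run along the direction 3 degrees anticlockwise of its y axis, seen from above. It fits its bay only with its long sides along the tray's x
- glue_bottle: loose closed glue bottle with an orange cap, standing; round, 48 mm across, 125 mm high over the cap, about 120 g; straight-sided up to about 75 mm above its underside, narrowing above; its frame leans about 4 degrees as it stands; origin at the centre of its underside
- wax_tin: loose flat round grey tin, 70 mm across, 28 mm high, at the far right of the stock; a bystander to leave alone; origin at the centre of its underside
There are look-alikes about, which are no part of the job. What is shaped like the stone but red is not meant.

How it is judged:
By the outcome, as a careful person would: the job done as asked, in the order asked, and still so for the second after the job is handed in, with the robot touching nothing.
It also fails if it takes over 141 s, if anything falls off the work surface, if the arm or the gripper's body presses on something with over 40 N, if the wrist force passes 120 N, or if a joint passes its speed limit or range.

## Working session

There is one attempt and no reset: what is moved stays moved. The work goes in short steps, Python scripts to look and compute and a shell command to move; the robot and the scene stay as the last step left them, time stands still between calls to the robot, and variables do not carry over. Pictures are saved under pics/ and viewed, at most 14 in all, crops included, and the job is handed in when it is done.

```bash
ls; mkdir -p pics
python3 - <<'E'
from rig import bot,capture
import cv2,numpy as np
np.set_printoptions(precision=4,suppress=True)
for n in("top","scene"):
    c=capture(n); cv2.imwrite(f"pics/{n}0.png",c["color"][:,:,::-1]); print(n,c["K"],c["view"],[k for k in c])
    np.savez(f"{n}0.npz",**{k:v for k,v in c.items() if k in("color","K","view")})
    if 'dist' in c: print(c['dist'])
s=bot.read_state(); print(s["tcp_rot"],s["position"],s["time_s"])
w=capture("wrist");print(w["mount"],w["K"])
E
```

```text
pics
top [[474.2155   0.     328.4436]
 [  0.     474.2155 195.9484]
 [  0.       0.       1.    ]] [[-0.0077 -0.9998  0.0171 -0.124 ]
 [ 0.9967 -0.0063  0.0804 -0.5156]
 [-0.0802  0.0177  0.9966 -1.2958]
 [ 0.      0.      0.      1.    ]] ['color', 'K', 'view']
scene [[425.2108   0.     324.5878]
 [  0.     425.2108 198.1458]
 [  0.       0.       1.    ]] [[-0.8781 -0.4782 -0.0171  0.4237]
 [ 0.3093 -0.5944  0.7424 -0.2539]
 [-0.3652  0.6465  0.6698 -1.0119]
 [ 0.      0.      0.      1.    ]] ['color', 'K', 'view']
[[ 0.9335  0.3587 -0.0004]
 [ 0.3587 -0.9335  0.0019]
 [ 0.0003 -0.0019 -1.    ]] [ 0.224  -0.5827  0.1927] 0.1
[[-0.0002  0.9527  0.3039  0.0829]
 [ 1.     -0.0001  0.0009  0.0011]
 [ 0.0009  0.3039 -0.9527 -0.1917]
 [ 0.      0.      0.      1.    ]] [[281.0056   0.     314.357 ]
 [  0.     281.0056 200.5524]
 [  0.       0.       1.    ]]
```

View pics/top0.png

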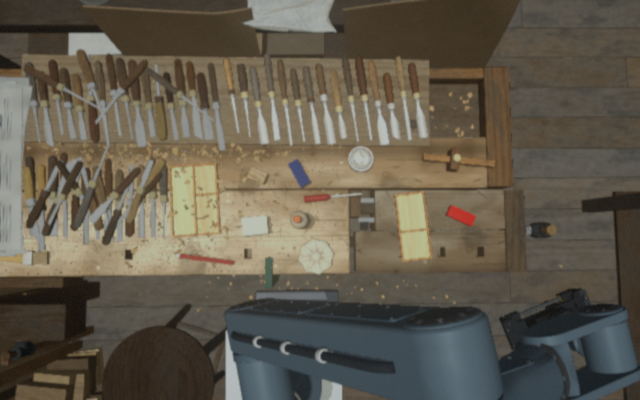

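View pics/scene0.png

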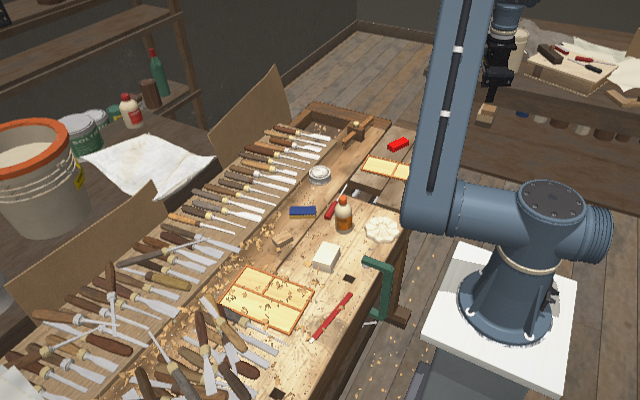

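The top view shows the sharpening tray near (195,200), the gluing tray near (412,227), the stone at (300,173), the small block at (257,175), the large block at (255,225), the bottle at (300,220), the screwdriver at (330,197) and the tin at (360,158). The red look-alikes are at (461,215) and (207,258). I'll zoom in next.

```bash
cat > h.py <<'E'
import numpy as np,cv2
np.set_printoptions(precision=4,suppress=True)
def ld(n): return dict(np.load(n))
def w2p(c,P):
    P=np.atleast_2d(P); q=P@c["view"][:3,:3].T+c["view"][:3,3]
    return np.c_[c["K"][0,0]*q[:,0]/-q[:,2]+c["K"][0,2], c["K"][1,1]*-q[:,1]/-q[:,2]+c["K"][1,2]]
def p2w(c,uv,z):
    uv=np.atleast_2d(uv).astype(float);K=c["K"];R=c["view"][:3,:3];t=c["view"][:3,3]
    d=np.c_[(uv[:,0]-K[0,2])/K[0,0],-(uv[:,1]-K[1,2])/K[1,1],-np.ones(len(uv))]@R
    o=-R.T@t; s=(z-o[2])/d[:,2]; return o+d*s[:,None]
E
python3 - <<'E'
from h import *
im=ld("top0.npz")["color"][:,:,::-1]
a=cv2.resize(im[145:245,235:395],None,fx=5,fy=5,interpolation=cv2.INTER_CUBIC)
b1=cv2.resize(im[155:245,160:230],None,fx=5.5,fy=5.5,interpolation=cv2.INTER_CUBIC)
b2=cv2.resize(im[185:275,385:440],None,fx=5.5,fy=5.5,interpolation=cv2.INTER_CUBIC)
cv2.imwrite("pics/t1.png",a);cv2.imwrite("pics/t2.png",np.hstack([b1,b2]))
E
```

```text
(no output)
```

View pics/t1.png

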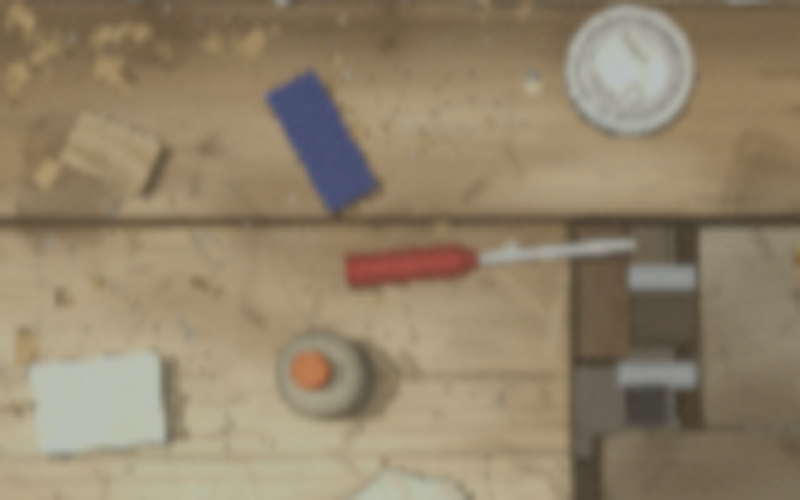

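View pics/t2.png

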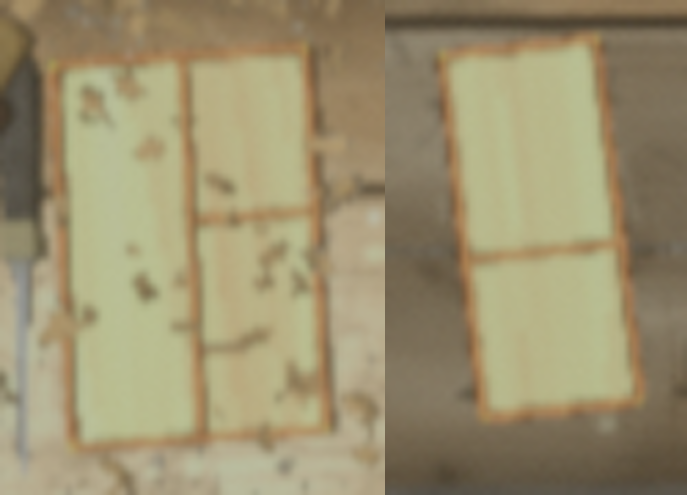

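```bash
cat > m.py <<'E'
from h import *
c=ld("top0.npz")
def P(pts,off,s,z): return p2w(c,(np.array(pts)+.5)/s-.5+np.array(off),z)
def rep(n,w):
    r=cv2.minAreaRect((w[:,:2]*1000).astype(np.float32))
    e=[np.linalg.norm(w[(i+1)%len(w)]-w[i])*1000 for i in range(len(w))]
    a=[np.degrees(np.arctan2(*(w[(i+1)%len(w)]-w[i])[1::-1])) for i in range(len(w))]
    print(n,"c",w.mean(0)[:3],"edges",np.round(e,1),"ang",np.round(a,1))
rep("sharp",P([(50,62),(312,44),(330,430),(72,447)],(160,155),5.5,.01))
rep("glue",P([(55,55),(215,37),(257,403),(97,418)],(385,185),5.5,.01))
rep("small",P([(85,110),(163,148),(145,190),(60,150)],(235,145),5,.022))
rep("stone",P([(265,97),(312,70),(380,187),(335,214)],(235,145),5,.022))
rep("large",P([(30,365),(157,350),(165,443),(42,455)],(235,145),5,.037))
rep("bottlecap",P([(311,370)],(235,145),5,.125))
rep("bottlebase/bodytop",P([(330,374)],(235,145),5,.07))
rep("handle",P([(347,271),(475,261),(634,243)],(235,145),5,.011))
rep("tin",P([(630,68)],(235,145),5,.028))
E
python3 m.py
```

```text
sharp c [0.5093 0.2463 0.01  ] edges [133.1 196.9 129.5 196.1] ang [ -86.3 -176.7   93.3    4.3]
glue c [ 0.4301 -0.3636  0.01  ] edges [ 82.7 186.9  81.7 185.1] ang [ -83.9 -174.8   94.8    5.5]
small c [0.5758 0.07   0.022 ] edges [48.5 25.5 52.4 26.2] ang [-116.4  157.1   64.4  -31.6]
stone c [ 0.5794 -0.0466  0.022 ] edges [30.3 75.9 29.2 76.4] ang [ -60.1 -150.3  120.8   30.5]
large c [0.4347 0.0754 0.037 ] edges [69.5 50.9 67.  49.5] ang [ -83.6 -174.9   95.1    8. ]
bottlecap c [ 0.449  -0.0447  0.125 ] edges [0.] ang [0.]
bottlebase/bodytop c [ 0.4486 -0.0521  0.07  ] edges [0.] ang [0.]
handle c [ 0.5146 -0.1369  0.011 ] edges [ 71.9  89.8 161.7] ang [-85.9 -83.9  95.2]
tin c [ 0.6192 -0.2179  0.028 ] edges [0.] ang [0.]
```

Tray angles and all sizes agree with the given dimensions to within about 4 mm. I'll use the wrist camera over the stock to refine the poses.

```bash
cat > go.py <<'E'
# usage: go.py x y z phi  -> row to reach that TCP pose, tool straight down, tool x at world angle phi
import sys
from h import *
from rig import bot
from scipy.spatial.transform import Rotation as Ro
def row(x,y,z,phi):
    s=bot.read_state();R=np.array(s["tcp_rot"]);p=np.array(s["position"])
    f=np.radians(phi);T=np.array([[np.cos(f),np.sin(f),0],[np.sin(f),-np.cos(f),0],[0,0,-1.]])
    d=R.T@(np.array([x,y,z])-p);r=Ro.from_matrix(R.T@T).as_rotvec(degrees=True)
    print("shift",np.round(d,4),"rot",np.round(r,2),"rows>=",round(max(np.linalg.norm(d)/.05,np.linalg.norm(r)/8.59),1),"t",s["time_s"])
if __name__=="__main__": row(*map(float,sys.argv[1:]))
E
python3 go.py .5 -.03 .25 90
```

```text
shift [ 0.4558 -0.4171 -0.0564] rot [ -0.07  -0.07 -68.98] rows>= 12.4 t 0.15
```

```bash
R=; python3 -m handwheel '.456 -.417 -.056 0 0 -69 1;.456 -.417 -.056 0 0 -69 1;.456 -.417 -.056 0 0 -69 1;.456 -.417 -.056 0 0 -69 1;.456 -.417 -.056 0 0 -69 1;.456 -.417 -.056 0 0 -69 1;.456 -.417 -.056 0 0 -69 1;.456 -.417 -.056 0 0 -69 1;.456 -.417 -.056 0 0 -69 1;.456 -.417 -.056 0 0 -69 1;.456 -.417 -.056 0 0 -69 1;.456 -.417 -.056 0 0 -69 1;.456 -.417 -.056 0 0 -69 1;.456 -.417 -.056 0 0 -69 1;.456 -.417 -.056 0 0 -69 1;.456 -.417 -.056 0 0 -69 1;.456 -.417 -.056 0 0 -69 1;.456 -.417 -.056 0 0 -69 1;.456 -.417 -.056 0 0 -69 1;.456 -.417 -.056 0 0 -69 1'
cat >> h.py <<'E'
def wrist(name):
    from rig import bot,capture
    s=bot.read_state();c=capture("wrist")
    T=np.eye(4);T[:3,:3]=s["tcp_rot"];T[:3,3]=s["position"]
    v=np.linalg.inv(T@np.array(c["mount"]))
    np.savez(name+".npz",color=c["color"],K=c["K"],view=v)
    cv2.imwrite("pics/"+name+".png",c["color"][:,:,::-1]); return ld(name+".npz")
E
python3 -c "
from h import *
wrist('w1')"
```

```text
time_s: 2.15
position: [0.5002, -0.0311, 0.2496]
tcp_rot: [[0.001, 1.0, -0.0], [1.0, -0.001, -0.0], [-0.0, -0.0, -1.0]]
force: [-0.3, 0.4, 0.5]
opening: 1.002
grasp_force: 0.0
```

View pics/w1.png

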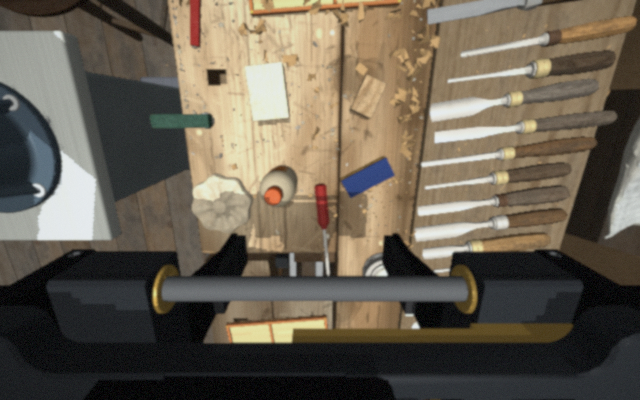

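The wrist view shows the large block at (267,90), small block at (367,95), bottle at (278,187), stone at (368,176) and handle at (321,205). I'll crop it for the corners.

Run:
```python
from h import *
im=ld("w1.npz")["color"][:,:,::-1]
cv2.imwrite("pics/w1c.png",cv2.resize(im[55:230,235:400],None,fx=3.4,fy=3.4,interpolation=cv2.INTER_CUBIC))
```

```text
(no output)
```

View pics/w1c.png

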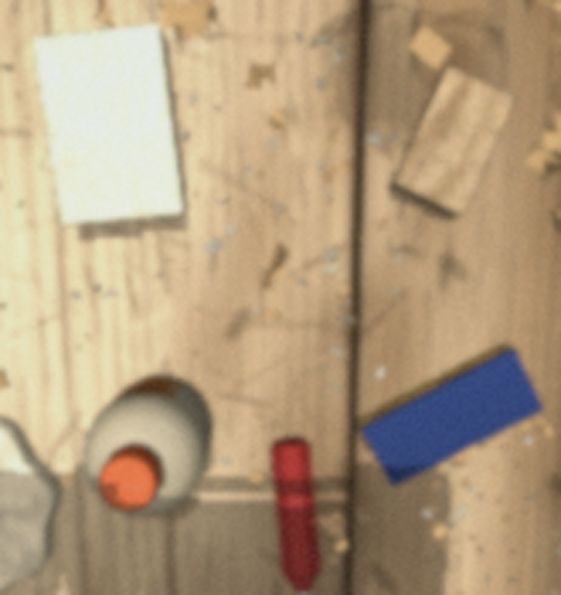

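```bash
cat > m2.py <<'E'
import m
from h import *
print()
m.c=ld("w1.npz");o=(235,55);s=3.4
m.rep("large",m.P([(38,40),(160,26),(183,212),(63,222)],o,s,.037))
m.rep("small",m.P([(453,68),(512,97),(458,212),(397,183)],o,s,.022))
m.rep("stone",m.P([(515,350),(542,408),(393,484),(362,430)],o,s,.022))
m.rep("handle",m.P([(290,440),(302,588)],o,s,.011))
m.rep("cap",m.P([(131,478)],o,s,.125))
c=ld("top0.npz")
# bottle: predicted outlines for candidate base centres (upright)
from scipy.spatial.transform import Rotation as Ro
th=np.linspace(0,2*np.pi,8,endpoint=False)
for h,r in((0,.024),(.075,.024),(.125,.009)):
  for n,cc,oo,ss in(("w",m.c,o,s),("t",c,(235,145),5)):
    for b in((.449,-.047),):
      q=w2p(cc,np.c_[b[0]+r*np.cos(th),b[1]+r*np.sin(th),h+0*th]);q=(q-oo)*ss
      print(n,h,b,"u",q[:,0].min().round(),q[:,0].max().round(),"v",q[:,1].min().round(),q[:,1].max().round())
E
python3 m2.py
```

```text
sharp c [0.5093 0.2463 0.01  ] edges [133.1 196.9 129.5 196.1] ang [ -86.3 -176.7   93.3    4.3]
glue c [ 0.4301 -0.3636  0.01  ] edges [ 82.7 186.9  81.7 185.1] ang [ -83.9 -174.8   94.8    5.5]
small c [0.5758 0.07   0.022 ] edges [48.5 25.5 52.4 26.2] ang [-116.4  157.1   64.4  -31.6]
stone c [ 0.5794 -0.0466  0.022 ] edges [30.3 75.9 29.2 76.4] ang [ -60.1 -150.3  120.8   30.5]
large c [0.4347 0.0754 0.037 ] edges [69.5 50.9 67.  49.5] ang [ -83.6 -174.9   95.1    8. ]
bottlecap c [ 0.449  -0.0447  0.125 ] edges [0.] ang [0.]
bottlebase/bodytop c [ 0.4486 -0.0521  0.07  ] edges [0.] ang [0.]
handle c [ 0.5146 -0.1369  0.011 ] edges [ 71.9  89.8 161.7] ang [-85.9 -83.9  95.2]
tin c [ 0.6192 -0.2179  0.028 ] edges [0.] ang [0.]

large c [0.4362 0.076  0.037 ] edges [47.5 68.8 49.1 67.7] ang [   5.9  -84.3 -175.5   94.4]
small c [0.575  0.0716 0.022 ] edges [26.9 48.8 28.6 48.7] ang [ -23.8 -113.3  156.    64.7]
stone c [ 0.5806 -0.0454  0.022 ] edges [29.5 74.3 29.5 75.3] ang [ -61.6 -151.5  120.4   28.6]
handle c [ 0.5112 -0.0951  0.011 ] edges [74.6 74.6] ang [-85.2  94.8]
cap c [ 0.451  -0.0425  0.125 ] edges [0.] ang [0.]
w 0 (0.449, -0.047) u 112.0 214.0 v 360.0 460.0
t 0 (0.449, -0.047) u 281.0 367.0 v 333.0 418.0
w 0.075 (0.449, -0.047) u 82.0 203.0 v 392.0 509.0
t 0.075 (0.449, -0.047) u 273.0 363.0 v 326.0 416.0
w 0.125 (0.449, -0.047) u 99.0 150.0 v 464.0 514.0
t 0.125 (0.449, -0.047) u 296.0 331.0 v 350.0 386.0
```

```bash
python3 go.py .5124 -.1107 .10 94.8;python3 go.py .5124 -.1107 .005 94.8
```

```text
shift [-0.0797  0.0122  0.1496] rot [ 0.    0.   -4.82] rows>= 3.4 t 2.2
shift [-0.0797  0.0122  0.2446] rot [ 0.    0.   -4.82] rows>= 5.2 t 2.2
```

```bash
python3 -m handwheel '-.08 .012 .1 0 0 -4.8 .6;-.08 .012 .1 0 0 -4.8 .6;-.08 .012 .15 0 0 -4.8 .6;-.08 .012 .19 0 0 -4.8 .6;-.08 .012 .22 0 0 -4.8 .6;-.08 .012 .235 0 0 -4.8 .6;-.08 .012 .2445 0 0 -4.8 .6;-.08 .012 .2445 0 0 -4.8 .6;-.08 .012 .2445 0 0 -4.8 .6'
python3 -m handwheel '0 0 0 0 0 0 0;0 0 0 0 0 0 0;0 0 0 0 0 0 0;0 0 0 0 0 0 0;0 0 0 0 0 0 0;0 0 0 0 0 0 0;0 0 0 0 0 0 0;0 0 0 0 0 0 0;0 0 0 0 0 0 0;0 0 0 0 0 0 0'; python3 -c "
from h import *
wrist('w2')"
```

```text
time_s: 3.1
position: [0.5132, -0.1109, 0.0059]
tcp_rot: [[-0.084, 0.996, 0.002], [0.996, 0.084, -0.001], [-0.001, 0.002, -1.0]]
force: [0.6, 0.3, 0.4]
opening: 0.603
grasp_force: 0.0
time_s: 4.1
position: [0.5123, -0.1106, 0.005]
tcp_rot: [[-0.084, 0.996, -0.0], [0.996, 0.084, 0.0], [0.0, -0.0, -1.0]]
force: [-0.1, 0.9, -0.9]
opening: 0.001
grasp_force: 0.0
```

View pics/w2.png

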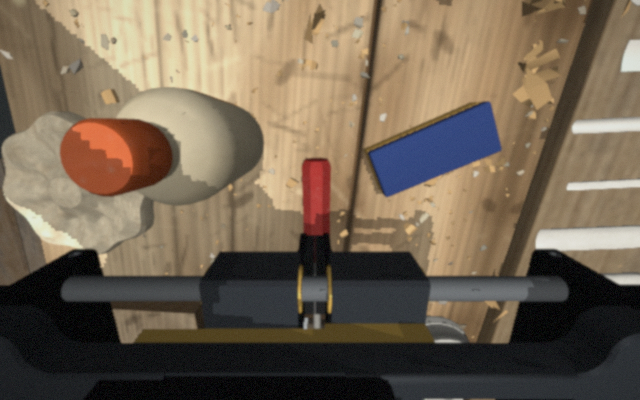

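Run:
```python
from h import *
c=ld("w2.npz"); print(p2w(c,[(316,160),(316,235),(303,235),(329,235)],.02))
print(p2w(c,[(316,160)],.011),w2p(c,[(.5123,-.1106,.005),(.5123,-.1106,.043)]))
```

```text
[[ 0.5081 -0.0575  0.02  ]
 [ 0.5126 -0.109   0.02  ]
 [ 0.5037 -0.1097  0.02  ]
 [ 0.5215 -0.1082  0.02  ]]
[[ 0.5083 -0.059   0.011 ]] [[315.3704 228.4643]
 [315.5144 253.1946]]
```

```bash
python3 -m handwheel '0 0 -.03 0 0 0 0;0 0 -.06 0 0 0 0;0 0 -.08 0 0 0 0;0 0 -.08 0 0 0 0;0 0 -.08 0 0 0 0'; python3 -c "
from h import *
wrist('w3');from rig import bot;print(bot.read_state())"
```

```text
time_s: 4.65
position: [0.5123, -0.1106, 0.0851]
tcp_rot: [[-0.084, 0.996, 0.001], [0.996, 0.084, -0.0], [-0.0, 0.0, -1.0]]
force: [-0.0, 0.7, 0.5]
opening: 0.007
grasp_force: 0.0
{'time_s': 4.7, 'joint_positions': array([-24.409 ,  31.8576, 102.2891,  -0.0008,  45.9217, -29.2264]), 'qvel': array([-0.011 ,  0.9197,  0.4403, -0.0197,  0.109 ,  0.0167]), 'tau': array([  0.0178, -39.5125, -11.4898,   0.0365,   0.0421,   0.0006]), 'position': array([ 0.5117, -0.1103,  0.0845]), 'tcp_rot': array([[-0.084 ,  0.9965, -0.0011],
       [ 0.9965,  0.084 ,  0.0005],
       [ 0.0006, -0.001 , -1.    ]]), 'force': array([-0.2729,  0.427 ,  0.462 ]), 'moment': array([ 0.0143, -0.1486,  0.0328]), 'grasp_force': 0.0, 'opening': 0.0016281595405721974}
```

View pics/w3.png

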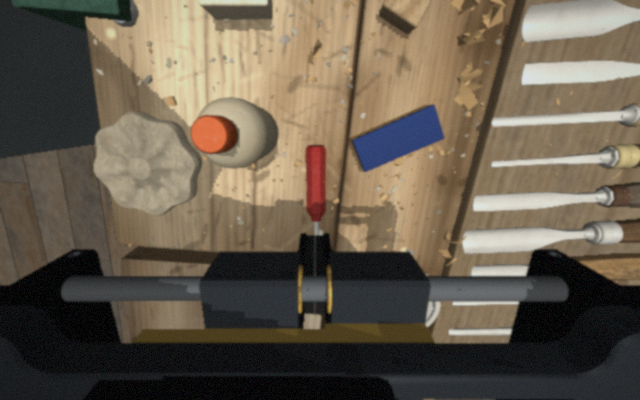

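Run:
```python
from h import *
c=ld("w3.npz"); print(p2w(c,[(316,147),(316,220),(307,180),(326,180),(317,212)],.011), w2p(c,[(.5123,-.1106,.085),(.5123,-.1106,.123)]))
c=ld("top0.npz"); print(p2w(c,(np.array([(347,271),(475,261),(634,243)])+.5)/5-.5+np.array((235,145)),.011))
a=ld("w2.npz")["color"][130:270,240:400,::-1];b=ld("w3.npz")["color"][130:270,240:400,::-1]
cv2.imwrite("pics/w23.png",cv2.resize(np.hstack([a,b]),None,fx=2.5,fy=2.5,interpolation=cv2.INTER_CUBIC))
```

```text
[[ 0.5088 -0.06    0.011 ]
 [ 0.515  -0.1331  0.011 ]
 [ 0.5028 -0.0923  0.011 ]
 [ 0.5212 -0.0908  0.011 ]
 [ 0.5153 -0.1244  0.011 ]] [[315.3949 228.3852]
 [315.5784 253.0952]]
[[ 0.508  -0.0593  0.011 ]
 [ 0.5132 -0.131   0.011 ]
 [ 0.5227 -0.2203  0.011 ]]
```

View pics/w23.png

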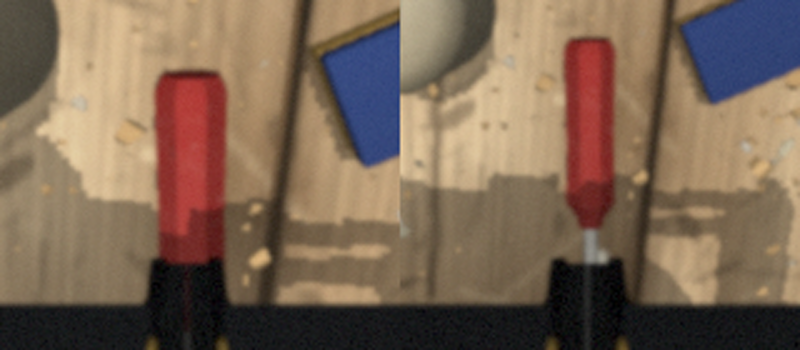

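Run:
```python
from h import *
for n,q in(("w2",[(487,102),(500,150),(388,195),(369,152)]),("w3",[(432,106),(443,139),(365,170),(353,139)])):
    c=ld(n+".npz");w=p2w(c,q,.022);print(n,w.mean(0),[np.linalg.norm(w[i]-w[(i+1)%4]).round(4) for i in range(4)])
```

```text
w2 [ 0.5807 -0.0454  0.022 ] [np.float64(0.0309), np.float64(0.0728), np.float64(0.031), np.float64(0.0735)]
w3 [ 0.5804 -0.0456  0.022 ] [np.float64(0.0308), np.float64(0.0734), np.float64(0.0305), np.float64(0.0723)]
```

```bash
python3 -m handwheel '0 -.045 0 0 0 0 0;0 -.045 0 0 0 0 0;0 -.045 .04 0 0 0 0;0 -.045 .07 0 0 0 0;0 -.045 .079 0 0 0 0;0 -.045 .079 0 0 0 0;0 -.045 .079 0 0 0 0'; python3 -m handwheel '0 0 .0015 0 0 0 0;0 0 .003 0 0 0 0;0 0 .0045 0 0 0 0;0 0 .006 0 0 0 0;0 0 .006 0 0 0 0'; python3 -c "
from h import *
wrist('w4')"
```

```text
time_s: 5.4
position: [0.4676, -0.1144, 0.0061]
tcp_rot: [[-0.084, 0.996, -0.0], [0.996, 0.084, 0.0], [0.0, -0.0, -1.0]]
force: [0.4, -0.0, -0.2]
opening: 0.006
grasp_force: 0.0
time_s: 5.9
position: [0.4675, -0.1144, 0.0001]
tcp_rot: [[-0.084, 0.996, 0.0], [0.996, 0.084, -0.0], [-0.0, 0.0, -1.0]]
force: [-0.8, 0.3, 0.5]
opening: 0.007
grasp_force: 0.0
```

```bash
for i in 1; do python3 -m handwheel '0 0 .002 0 0 0 0;0 0 .004 0 0 0 0;0 0 .005 0 0 0 0;0 0 .005 0 0 0 0'; done
```

```text
time_s: 6.35
position: [0.4673, -0.1143, -0.0052]
tcp_rot: [[-0.084, 0.996, -0.0], [0.996, 0.084, 0.0], [0.0, -0.0, -1.0]]
force: [-0.5, -0.0, -0.4]
opening: 0.004
grasp_force: 0.0
```

View pics/w4.png

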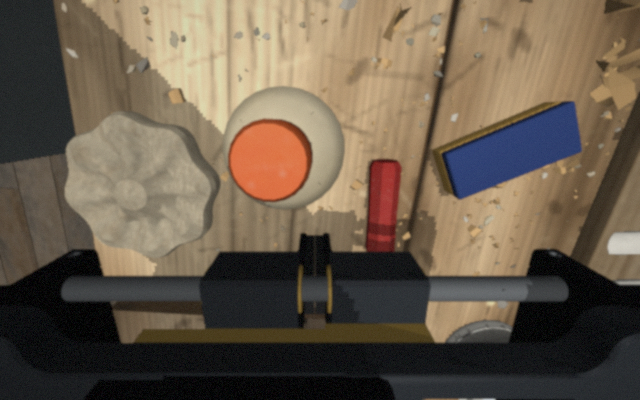

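The reported TCP is below the bench and there is no contact, so the fingertips sit behind the stated TCP. I'll probe further down to find the real offset.

```bash
python3 -m handwheel '0 0 .0015 0 0 0 0;0 0 .003 0 0 0 0;0 0 .004 0 0 0 0;0 0 .004 0 0 0 0';python3 -m handwheel '0 0 .0015 0 0 0 0;0 0 .003 0 0 0 0;0 0 .004 0 0 0 0;0 0 .004 0 0 0 0'
```

```text
time_s: 6.75
position: [0.4673, -0.1143, -0.0091]
tcp_rot: [[-0.084, 0.996, -0.0], [0.996, 0.084, 0.0], [0.0, -0.0, -1.0]]
force: [-0.8, -1.3, -0.3]
opening: 0.007
grasp_force: 0.0
time_s: 7.15
position: [0.4674, -0.1143, -0.0131]
tcp_rot: [[-0.084, 0.996, -0.0], [0.996, 0.084, 0.0], [0.0, -0.0, -1.0]]
force: [-0.6, 0.4, 0.4]
opening: 0.008
grasp_force: 0.0
```

```bash
python3 -m handwheel '0 0 .0015 0 0 0 0;0 0 .003 0 0 0 0;0 0 .003 0 0 0 0';python3 -m handwheel '0 0 .0015 0 0 0 0;0 0 .003 0 0 0 0;0 0 .003 0 0 0 0';python3 -c "
from h import *
wrist('w5')"
```

```text
time_s: 7.45
position: [0.4673, -0.1143, -0.0162]
tcp_rot: [[-0.084, 0.996, -0.0], [0.996, 0.084, 0.0], [0.0, -0.0, -1.0]]
force: [0.4, 0.7, -0.2]
opening: 0.008
grasp_force: 0.0
time_s: 7.75
position: [0.4673, -0.1143, -0.0191]
tcp_rot: [[-0.084, 0.996, -0.0], [0.996, 0.084, 0.0], [0.0, -0.0, -1.0]]
force: [0.5, 0.3, -0.4]
opening: 0.007
grasp_force: 0.0
```

```bash
python3 -m handwheel '0 0 .0015 0 0 0 0;0 0 .003 0 0 0 0;0 0 .003 0 0 0 0';python3 -m handwheel '0 0 .0015 0 0 0 0;0 0 .003 0 0 0 0;0 0 .003 0 0 0 0'
```

```text
time_s: 8.1
position: [0.4673, -0.1143, -0.0221]
tcp_rot: [[-0.084, 0.996, -0.0], [0.996, 0.084, 0.0], [0.0, -0.0, -1.0]]
force: [0.0, -0.1, 0.3]
opening: 0.002
grasp_force: 0.0
time_s: 8.4
position: [0.4673, -0.1143, -0.0251]
tcp_rot: [[-0.084, 0.996, -0.0], [0.996, 0.084, 0.0], [0.0, -0.0, -1.0]]
force: [-0.7, -1.4, 0.1]
opening: 0.001
grasp_force: 0.0
```

View pics/w5.png

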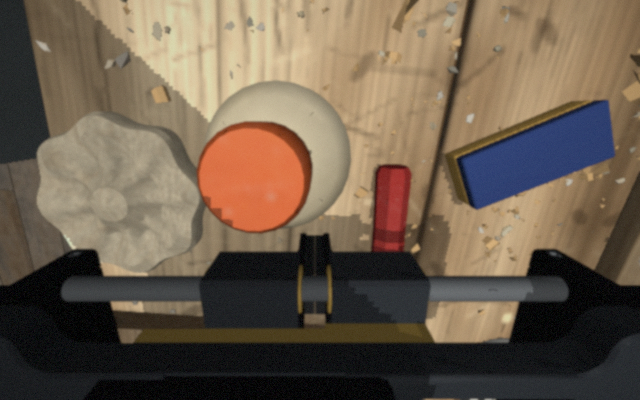

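Run:
```python
from h import *
o=np.float64([[.038,.016,0],[.038,-.016,0],[-.038,-.016,0],[-.038,.016,0]])
for n,q in(("w2",[(487,102),(500,150),(388,195),(369,152)]),("w3",[(432,106),(443,139),(365,170),(353,139)]),("w5",[(607,100),(614,157),(471,207),(457,155)])):
    c=ld(n+".npz")
    w=p2w(c,q,.022);e=[np.linalg.norm(w[i]-w[(i+1)%4]).round(4) for i in range(4)]
    res=[]
    for dz in np.arange(-.03,.031,.005):
        cc=dict(c);v=np.linalg.inv(c["view"]);v[2,3]+=dz;cc["view"]=np.linalg.inv(v)
        w=p2w(cc,q,.022);res.append((round(dz,3),round(1e3*np.mean([np.linalg.norm(w[0]-w[3]),np.linalg.norm(w[1]-w[2])]),1),round(1e3*np.linalg.norm(w[0]-w[1]),1)))
    print(n,e,res)
```

```text
w2 [np.float64(0.0309), np.float64(0.0728), np.float64(0.031), np.float64(0.0735)] [(np.float64(-0.03), np.float64(60.6), np.float64(25.6)), (np.float64(-0.025), np.float64(62.7), np.float64(26.5)), (np.float64(-0.02), np.float64(64.8), np.float64(27.4)), (np.float64(-0.015), np.float64(66.9), np.float64(28.3)), (np.float64(-0.01), np.float64(69.0), np.float64(29.1)), (np.float64(-0.005), np.float64(71.1), np.float64(30.0)), (np.float64(0.0), np.float64(73.2), np.float64(30.9)), (np.float64(0.005), np.float64(75.2), np.float64(31.8)), (np.float64(0.01), np.float64(77.3), np.float64(32.7)), (np.float64(0.015), np.float64(79.4), np.float64(33.6)), (np.float64(0.02), np.float64(81.5), np.float64(34.4)), (np.float64(0.025), np.float64(83.6), np.float64(35.3)), (np.float64(0.03), np.float64(85.7), np.float64(36.2))]
w3 [np.float64(0.0308), np.float64(0.0734), np.float64(0.0305), np.float64(0.0723)] [(np.float64(-0.03), np.float64(64.3), np.float64(27.2)), (np.float64(-0.025), np.float64(65.7), np.float64(27.8)), (np.float64(-0.02), np.float64(67.1), np.float64(28.4)), (np.float64(-0.015),
[... 670 characters left out ...]
np.float64(25.2)), (np.float64(-0.025), np.float64(64.1), np.float64(26.2)), (np.float64(-0.02), np.float64(66.6), np.float64(27.3)), (np.float64(-0.015), np.float64(69.2), np.float64(28.3)), (np.float64(-0.01), np.float64(71.7), np.float64(29.4)), (np.float64(-0.005), np.float64(74.3), np.float64(30.4)), (np.float64(0.0), np.float64(76.8), np.float64(31.5)), (np.float64(0.005), np.float64(79.4), np.float64(32.5)), (np.float64(0.01), np.float64(81.9), np.float64(33.5)), (np.float64(0.015), np.float64(84.5), np.float64(34.6)), (np.float64(0.02), np.float64(87.0), np.float64(35.6)), (np.float64(0.025), np.float64(89.6), np.float64(36.7)), (np.float64(0.03), np.float64(92.1), np.float64(37.7))]
```

```bash
python3 -m handwheel '0 0 .0015 0 0 0 0;0 0 .003 0 0 0 0;0 0 .003 0 0 0 0';python3 -m handwheel '0 0 .0015 0 0 0 0;0 0 .003 0 0 0 0;0 0 .003 0 0 0 0'
```

```text
time_s: 8.7
position: [0.4673, -0.1143, -0.0282]
tcp_rot: [[-0.084, 0.996, -0.0], [0.996, 0.084, 0.0], [0.0, -0.0, -1.0]]
force: [-1.1, 0.5, -1.0]
opening: 0.007
grasp_force: 0.0
time_s: 9.0
position: [0.4675, -0.1144, -0.0287]
tcp_rot: [[-0.084, 0.996, 0.001], [0.996, 0.084, -0.001], [-0.001, 0.001, -1.0]]
force: [-2.6, 1.1, 22.2]
opening: 0.009
grasp_force: 11.1
```

Contact came at reported z = -0.0285, so the real fingertips sit 28.5 mm behind the reported TCP. The wrist view agrees: the finger and palm edges project about 30 mm back. I'll correct every height by that amount.

```bash
sed -i 's/def row(x,y,z,phi):/def row(x,y,z,phi):\n    z=z-.0285  # z = true fingertip height; real tips are 28.5 mm behind the reported TCP/' go.py
python3 -m handwheel '0 0 -.03 0 0 0 .6;0 0 -.06 0 0 0 .6;0 0.045 -.07 0 0 0 .6;0 .045 -.07 0 0 0 .6;0 .045 -.07 0 0 0 .6'; python3 go.py .5124 -.1107 .004 94.8
```

```text
time_s: 9.5
position: [0.5135, -0.1108, 0.0396]
tcp_rot: [[-0.085, 0.996, 0.002], [0.996, 0.085, -0.001], [-0.001, 0.002, -1.0]]
force: [-0.6, 0.2, 0.5]
opening: 0.374
grasp_force: 0.0
shift [ 0.0002 -0.0012  0.0641] rot [0.11 0.06 0.07] rows>= 1.3 t 9.5
```

```bash
python3 -m handwheel '0 0 0 0 0 0 .6;0 0 .03 0 0 0 .6;0 0 .05 0 0 0 .6;0 0 .06 0 0 0 .6;0 0 .064 0 0 0 .6;0 0 .064 0 0 0 .6'; python3 -m handwheel '0 0 0 0 0 0 0;0 0 0 0 0 0 0;0 0 0 0 0 0 0;0 0 0 0 0 0 0;0 0 0 0 0 0 0;0 0 0 0 0 0 0;0 0 0 0 0 0 0;0 0 0 0 0 0 0;0 0 0 0 0 0 0'
```

```text
time_s: 10.1
position: [0.5115, -0.1104, -0.0255]
tcp_rot: [[-0.084, 0.996, -0.002], [0.996, 0.084, 0.001], [0.001, -0.002, -1.0]]
force: [-0.1, 0.2, 1.2]
opening: 0.602
grasp_force: 0.0
time_s: 11.0
position: [0.5125, -0.1107, -0.0247]
tcp_rot: [[-0.084, 0.996, 0.001], [0.996, 0.084, -0.0], [-0.0, 0.001, -1.0]]
force: [-0.8, 0.8, 4.4]
opening: 0.218
grasp_force: 30.0
```

```bash
python3 -m handwheel '0 0 -.03 0 0 0 0;0 0 -.07 0 0 0 0;0 0 -.11 0 0 0 0;0 0 -.15 0 0 0 0;0 0 -.15 0 0 0 0;0 0 -.15 0 0 0 0'; python3 go.py .4773 .2757 .154 183.8
```

```text
time_s: 11.6
position: [0.5124, -0.1106, 0.1256]
tcp_rot: [[-0.084, 0.996, 0.001], [0.996, 0.084, -0.001], [-0.001, 0.001, -1.0]]
force: [0.3, -0.2, -1.4]
opening: 0.221
grasp_force: 30.0
shift [ 0.3879 -0.0025 -0.0002] rot [  0.02   0.09 -88.98] rows>= 10.4 t 11.6
```

```bash
python3 -m handwheel '.388 -.002 0 0 0 -89 0;.388 -.002 0 0 0 -89 0;.388 -.002 0 0 0 -89 0;.388 -.002 0 0 0 -89 0;.388 -.002 0 0 0 -89 0;.388 -.002 0 0 0 -89 0;.388 -.002 0 0 0 -89 0;.388 -.002 0 0 0 -89 0;.388 -.002 0 0 0 -89 0;.388 -.002 0 0 0 -89 0;.388 -.002 0 0 0 -89 0;.388 -.002 0 0 0 -89 0;.388 -.002 0 0 0 -89 0;.388 -.002 0 0 0 -89 0;.388 -.002 0 0 0 -89 0;.388 -.002 0 0 0 -89 0'
python3 -c "
from h import *
wrist('w6')"
```

```text
time_s: 13.2
position: [0.4777, 0.2757, 0.125]
tcp_rot: [[-0.998, -0.066, -0.0], [-0.066, 0.998, -0.0], [0.0, -0.0, -1.0]]
force: [0.6, 0.2, -0.5]
opening: 0.218
grasp_force: 30.0
```

View pics/w6.png

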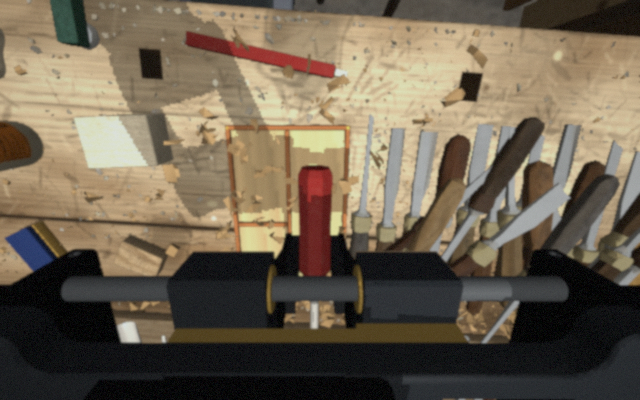

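Run:
```python
from h import *
c=ld("w6.npz")
w=p2w(c,[(226,127),(349,126),(287,127),(289,220),(287,220),(236,250),(233,222)],.01);print(w)
def tp(x,y,cx=.5093,cy=.2463,a=3.8):
    a=np.radians(a);return [cx+x*np.cos(a)-y*np.sin(a),cy+x*np.sin(a)+y*np.cos(a),.01]
print(np.array([tp(-.1,-.0665),tp(-.1,.0665),tp(-.1,-.001),tp(.0135,-.0665)]))
print(p2w(c,[(316,168)],.165))
```

```text
[[0.4154 0.1768 0.01  ]
 [0.4058 0.3065 0.01  ]
 [0.4111 0.2412 0.01  ]
 [0.5164 0.2473 0.01  ]
 [0.5166 0.245  0.01  ]
 [0.5596 0.1847 0.01  ]
 [0.5232 0.1819 0.01  ]]
[[0.4139 0.1733 0.01  ]
 [0.4051 0.306  0.01  ]
 [0.4096 0.2387 0.01  ]
 [0.5272 0.1808 0.01  ]]
[[0.423  0.2718 0.165 ]]
```

```bash
python3 -m handwheel '0 .001 .05 0 0 0 0;0 .001 .09 0 0 0 0;0 .001 .12 0 0 0 0;0 .001 .135 0 0 0 0;0 .001 .14 0 0 0 0;0 .001 .144 0 0 0 0;0 .001 .144 0 0 0 0;0 .001 .144 0 0 0 0'; python3 -m handwheel '0 0 0 0 0 0 .3;0 0 0 0 0 0 .32;0 0 0 0 0 0 .32;0 0 0 0 0 0 .32;0 0 -.02 0 0 0 .32;0 0 -.06 0 0 0 .32;0 0 -.1 0 0 0 .4;0 0 -.14 0 0 0 .6;0 0 -.14 0 0 0 .6'
python3 -c "
from h import *
wrist('w7')"
```

```text
time_s: 14.05
position: [0.4785, 0.2772, -0.0179]
tcp_rot: [[-0.998, -0.067, 0.002], [-0.067, 0.998, 0.001], [-0.002, 0.001, -1.0]]
force: [-0.7, 0.0, -0.4]
opening: 0.216
grasp_force: 30.0
time_s: 14.95
position: [0.4816, 0.2784, 0.1265]
tcp_rot: [[-0.998, -0.067, 0.011], [-0.067, 0.998, 0.004], [-0.012, 0.003, -1.0]]
force: [0.3, 0.9, -0.5]
opening: 0.502
grasp_force: 0.0
```

```bash
python3 go.py .5806 -.0455 .15 121
```

```text
shift [-0.079  -0.3292  0.0025] rot [ 0.31  0.3  62.83] rows>= 7.3 t 15.0
```

View pics/w7.png

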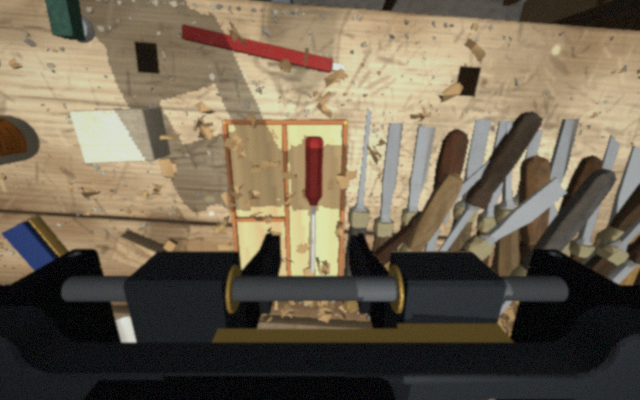

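The screwdriver lies flat in its bay, handle at (314,170), blade ahead, clear of the lips. Next is the stone, measured by colour.

```bash
python3 - <<'E'
from h import *
for n in("w1","w3"):
    c=ld(n+".npz");h=cv2.cvtColor(c["color"],cv2.COLOR_RGB2HSV)
    m=cv2.inRange(h,(108,90,50),(130,255,255));m[250:]=0
    ct=max(cv2.findContours(m,0,1)[0],key=cv2.contourArea).reshape(-1,2)
    w=p2w(c,ct,.022)[:,:2];print(n,cv2.minAreaRect((w*1000).astype(np.float32)),len(ct))
E
python3 go.py .5806 -.0455 .10 209.5
```

```text
w1 ((579.9557495117188, -44.841453552246094), (72.7363510131836, 30.271947860717773), 29.54621124267578) 115
w3 ((580.1522216796875, -45.425872802734375), (74.68988037109375, 30.58987045288086), 28.51641273498535) 219
shift [-0.0786 -0.3293  0.0525] rot [  0.02   0.41 -25.67] rows>= 6.9 t 15.0
```

```bash
python3 -m handwheel '-.078 -.329 0 0 0 -25 .6;-.078 -.329 0 0 0 -25 .6;-.078 -.329 0 0 0 -25 .6;-.078 -.329 0 0 0 -25 .6;-.078 -.329 0 0 0 -25 .6;-.078 -.329 0.03 0 0 -25 .6;-.078 -.329 .0525 0 0 -25 .6;-.078 -.329 .0525 0 0 -25 .6;-.078 -.329 .0525 0 0 -25 .6;-.078 -.329 .0525 0 0 -25 .6;-.078 -.329 .0525 0 0 -25 .6'; python3 go.py .580 -.0452 .008 209
```

```text
time_s: 16.1
position: [0.5769, -0.0443, 0.069]
tcp_rot: [[-0.875, -0.484, -0.0], [-0.484, 0.875, 0.001], [0.0, 0.001, -1.0]]
force: [0.5, 0.8, 0.3]
opening: 0.598
grasp_force: 0.0
shift [-0.0023 -0.0024  0.0895] rot [ 0.04 -0.01 -0.07] rows>= 1.8 t 16.1
```

```bash
python3 -m handwheel '-.002 -.0025 .03 0 0 0 .6;-.002 -.0025 .06 0 0 0 .6;-.002 -.0025 .08 0 0 0 .6;-.002 -.0025 .0895 0 0 0 .6;-.002 -.0025 .0895 0 0 0 .6'; python3 -m handwheel '0 0 0 0 0 0 0;0 0 0 0 0 0 0;0 0 0 0 0 0 0;0 0 0 0 0 0 0;0 0 0 0 0 0 0;0 0 0 0 0 0 0;0 0 0 0 0 0 0'; python3 -m handwheel '0 0 -.03 0 0 0 0;0 0 -.07 0 0 0 0;0 0 -.1 0 0 0 0;0 0 -.1 0 0 0 0;0 0 -.1 0 0 0 0';python3 - <<'E'
import go
from h import *
a=np.radians(3.8)
for n,x,y in(("stone",-.042,-.0325),("small",.0555,-.0325)):
    X=.510+x*np.cos(a)-y*np.sin(a);Y=.2475+x*np.sin(a)+y*np.cos(a);print(n,X,Y);go.row(X,Y,.108,183.8)
E
```

```text
time_s: 16.6
position: [0.5796, -0.0459, -0.0213]
tcp_rot: [[-0.875, -0.484, -0.002], [-0.484, 0.875, 0.001], [0.001, 0.001, -1.0]]
force: [0.1, 0.4, 0.1]
opening: 0.598
grasp_force: 0.0
time_s: 17.3
position: [0.5809, -0.0474, -0.02]
tcp_rot: [[-0.876, -0.482, 0.001], [-0.482, 0.876, -0.0], [-0.001, -0.001, -1.0]]
force: [-1.4, 0.7, 5.6]
opening: 0.365
grasp_force: 30.0
time_s: 17.8
position: [0.5804, -0.0476, 0.0794]
tcp_rot: [[-0.876, -0.482, 0.001], [-0.482, 0.876, -0.0], [-0.001, -0.001, -1.0]]
force: [-0.0, 0.3, -0.4]
opening: 0.363
grasp_force: 30.0
stone 0.4702462400947339 0.21228794846370835
shift [-0.0287  0.2808 -0.0003] rot [-0.04  0.05 25.01] rows>= 5.6 t 17.8
small 0.5675318832532088 0.21874965375270836
shift [-0.1171  0.2396 -0.0002] rot [-0.04  0.05 25.01] rows>= 5.3 t 17.8
```

```bash
python3 -m handwheel '-.029 .281 0 0 0 25 0;-.029 .281 0 0 0 25 0;-.029 .281 0 0 0 25 0;-.029 .281 0 0 0 25 0;-.029 .281 0 0 0 25 0;-.029 .281 0 0 0 25 0;-.029 .281 0 0 0 25 0;-.029 .281 0 0 0 25 0;-.029 .281 0 0 0 25 0;-.029 .281 0 0 0 25 0'; python3 go.py .4702 .2123 .0138 183.8
```

```text
time_s: 18.8
position: [0.4708, 0.2115, 0.0785]
tcp_rot: [[-0.998, -0.064, -0.001], [-0.064, 0.998, -0.0], [0.001, -0.0, -1.0]]
force: [0.9, 0.0, -0.9]
opening: 0.367
grasp_force: 30.0
shift [0.0005 0.0009 0.0932] rot [-0.02 -0.04 -0.1 ] rows>= 1.9 t 18.8
```

```bash
python3 -m handwheel '0 .001 .04 0 0 0 0;0 .001 .07 0 0 0 0;0 .001 .085 0 0 0 0;0 .001 .09 0 0 0 0;0 .001 .093 0 0 0 0;0 .001 .093 0 0 0 0;0 .001 .093 0 0 0 0'; python3 -m handwheel '0 0 0 0 0 0 .5;0 0 0 0 0 0 .5;0 0 0 0 0 0 .5;0 0 -.02 0 0 0 .5;0 0 -.06 0 0 0 .5;0 0 -.11 0 0 0 .6;0 0 -.14 0 0 0 .6;0 0 -.14 0 0 0 .6;0 0 -.14 0 0 0 .6'
python3 - <<'E'
from h import *
c=wrist("w8");h=cv2.cvtColor(c["color"],cv2.COLOR_RGB2HSV)
m=cv2.inRange(h,(108,90,40),(130,255,255));m[250:]=0
ct=max(cv2.findContours(m,0,1)[0],key=cv2.contourArea).reshape(-1,2)
w=p2w(c,ct,.027)[:,:2];print(cv2.minAreaRect((w*1000).astype(np.float32)),len(ct),ct.min(0),ct.max(0))
import go
go.row(.575,.071,.11,155)
E
```

```text
time_s: 19.5
position: [0.4711, 0.2137, -0.0131]
tcp_rot: [[-0.998, -0.066, 0.002], [-0.066, 0.998, 0.0], [-0.002, 0.0, -1.0]]
force: [-0.1, 0.4, -0.7]
opening: 0.365
grasp_force: 30.0
time_s: 20.4
position: [0.4704, 0.2139, 0.1268]
tcp_rot: [[-0.998, -0.067, 0.002], [-0.067, 0.998, 0.0], [-0.002, 0.0, -1.0]]
force: [-0.4, -0.7, 0.3]
opening: 0.599
grasp_force: 0.0
((470.90509033203125, 212.53286743164062), (73.03843688964844, 28.8238468170166), 3.7284624576568604) 179 [301 160] [328 225]
shift [-0.0958 -0.1493  0.0441] rot [-0.02 -0.06 28.82] rows>= 3.7 t 20.45
```

```bash
python3 go.py .5752 .0712 .10 245.7
python3 - <<'E'
from h import *
# overlay check of the small block model in w1: mean brightness profile fit by shifting a 51x33 template in height-z outline
c=ld("w1.npz");g=cv2.cvtColor(c["color"],cv2.COLOR_RGB2GRAY).astype(float);gx=cv2.Sobel(g,cv2.CV_64F,1,0);gy=cv2.Sobel(g,cv2.CV_64F,0,1);G=np.hypot(gx,gy)
best=[]
for a in np.arange(58,73,1.):
  r=np.radians(a);L=np.array([np.cos(r),np.sin(r)]);S=np.array([-L[1],L[0]])
  for dx in np.arange(-.006,.0061,.001):
    for dy in np.arange(-.006,.0061,.001):
      o=np.array([.5752+dx,.0712+dy]);q=[o+.0255*i*L+.0165*j*S for i,j in((1,1),(1,-1),(-1,-1),(-1,1))]
      P=np.vstack([np.linspace(q[k],q[(k+1)%4],25) for k in range(4)]);p=w2p(c,np.c_[P,np.full(100,.022)])
      v=cv2.remap(G,p[:,0].astype(np.float32),p[:,1].astype(np.float32),cv2.INTER_LINEAR).reshape(4,25).mean(1)
      best.append((np.sqrt(v).sum(),a,*o))
for b in sorted(best)[::-1][:6]: print(np.round(b,4))
E
```

```text
shift [-0.0961 -0.1492  0.0541] rot [  0.03  -0.06 -61.88] rows>= 7.2 t 20.45
[41.185  67.      0.5732  0.0722]
[41.0735 68.      0.5732  0.0722]
[40.9836 66.      0.5732  0.0722]
[40.8427 65.      0.5742  0.0722]
[40.7867 64.      0.5742  0.0722]
[40.6446 66.      0.5742  0.0722]
```

```bash
python3 -m handwheel '-.095 -.1485 0 0 0 -62 .6;-.095 -.1485 0 0 0 -62 .6;-.095 -.1485 0 0 0 -62 .6;-.095 -.1485 0 0 0 -62 .6;-.095 -.1485 .02 0 0 -62 .6;-.095 -.1485 .04 0 0 -62 .6;-.095 -.1485 .054 0 0 -62 .6;-.095 -.1485 .054 0 0 -62 .6;-.095 -.1485 .054 0 0 -62 .6;-.095 -.1485 .054 0 0 -62 .6;-.095 -.1485 .054 0 0 -62 .6'; python3 go.py .574 .072 .008 246
```

```text
time_s: 21.55
position: [0.5747, 0.0719, 0.0716]
tcp_rot: [[-0.41, -0.912, -0.001], [-0.912, 0.41, 0.0], [0.0, 0.001, -1.0]]
force: [-0.2, -0.5, 0.1]
opening: 0.6
grasp_force: 0.0
shift [0.0002 0.0006 0.0921] rot [ 0.04 -0.02 -0.23] rows>= 1.8 t 21.55
```

```bash
python3 -m handwheel '0 0 .03 0 0 0 .6;0 0 .06 0 0 0 .6;0 0 .08 0 0 0 .6;0 0 .092 0 0 0 .6;0 0 .092 0 0 0 .6'; python3 -m handwheel '0 0 0 0 0 0 0;0 0 0 0 0 0 0;0 0 0 0 0 0 0;0 0 0 0 0 0 0;0 0 0 0 0 0 0;0 0 0 0 0 0 0;0 0 0 0 0 0 0'; python3 -m handwheel '0 0 -.03 0 0 0 0;0 0 -.07 0 0 0 0;0 0 -.1 0 0 0 0;0 0 -.1 0 0 0 0;0 0 -.1 0 0 0 0';python3 go.py .5675 .2187 .108 183.8
```

```text
time_s: 22.05
position: [0.5738, 0.072, -0.0213]
tcp_rot: [[-0.41, -0.912, -0.003], [-0.912, 0.41, 0.0], [0.001, 0.003, -1.0]]
force: [0.1, -0.5, 0.2]
opening: 0.601
grasp_force: 0.0
time_s: 22.75
position: [0.5758, 0.0719, -0.0188]
tcp_rot: [[-0.41, -0.912, 0.002], [-0.912, 0.41, -0.0], [-0.001, -0.002, -1.0]]
force: [-0.4, 0.0, 5.5]
opening: 0.377
grasp_force: 30.0
time_s: 23.25
position: [0.5751, 0.0719, 0.0806]
tcp_rot: [[-0.41, -0.912, 0.001], [-0.912, 0.41, -0.0], [-0.0, -0.001, -1.0]]
force: [-0.7, -0.1, -0.6]
opening: 0.372
grasp_force: 30.0
shift [-0.1308  0.067   0.0011] rot [-0.05  0.06 62.02] rows>= 7.2 t 23.25
```

```bash
python3 -m handwheel '-.131 .067 0 0 0 62 0;-.131 .067 0 0 0 62 0;-.131 .067 0 0 0 62 0;-.131 .067 0 0 0 62 0;-.131 .067 0 0 0 62 0;-.131 .067 0 0 0 62 0;-.131 .067 0 0 0 62 0;-.131 .067 0 0 0 62 0;-.131 .067 0 0 0 62 0;-.131 .067 0 0 0 62 0;-.131 .067 0 0 0 62 0;-.131 .067 0 0 0 62 0'; python3 go.py .5675 .2187 .0145 183.8
```

```text
time_s: 24.45
position: [0.5672, 0.2188, 0.0797]
tcp_rot: [[-0.998, -0.067, -0.001], [-0.067, 0.998, -0.0], [0.001, -0.0, -1.0]]
force: [-0.0, 0.1, -0.0]
opening: 0.376
grasp_force: 30.0
shift [-0.0003 -0.0001  0.0937] rot [-0.   -0.04  0.05] rows>= 1.9 t 24.45
```

```bash
python3 -m handwheel '0 0 .04 0 0 0 0;0 0 .07 0 0 0 0;0 0 .085 0 0 0 0;0 0 .09 0 0 0 0;0 0 .0935 0 0 0 0;0 0 .0935 0 0 0 0;0 0 .0935 0 0 0 0'; python3 -m handwheel '0 0 0 0 0 0 .5;0 0 0 0 0 0 .5;0 0 0 0 0 0 .5;0 0 -.02 0 0 0 .5;0 0 -.06 0 0 0 .5;0 0 -.11 0 0 0 .7;0 0 -.16 0 0 0 .9;0 0 -.2 0 0 0 .9;0 0 -.2 0 0 0 .9;0 0 -.2 0 0 0 .9'
python3 - <<'E'
from h import *
wrist("w9");import go
for n in("w1","w3","w4","w5"):
    c=ld(n+".npz");h=cv2.cvtColor(c["color"],cv2.COLOR_RGB2HSV)
    m=cv2.inRange(h,(4,170,120),(14,255,255));m[250:]=0
    ct=max(cv2.findContours(m,0,1)[0],key=cv2.contourArea).reshape(-1,2)
    (u,v),r=cv2.minEnclosingCircle(ct);print(n,(u,v),r,p2w(c,[(u,v)],.122))
c=ld("w4.npz");print(p2w(c,[(284,148)],.07),p2w(ld("w5.npz"),[(277,155)],.07))
go.row(.449,-.048,.20,90);go.row(.449,-.048,.20,270)
E
```

```text
time_s: 25.15
position: [0.5685, 0.2191, -0.0122]
tcp_rot: [[-0.998, -0.067, 0.002], [-0.067, 0.998, 0.0], [-0.002, 0.0, -1.0]]
force: [-0.5, 0.7, 0.3]
opening: 0.376
grasp_force: 30.0
time_s: 26.15
position: [0.5678, 0.2189, 0.1878]
tcp_rot: [[-0.998, -0.067, 0.003], [-0.067, 0.998, 0.0], [-0.003, 0.0, -1.0]]
force: [-0.8, 0.1, -1.2]
opening: 0.853
grasp_force: 0.0
w1 (272.80767822265625, 195.65383911132812) 7.864522457122803 [[ 0.4501 -0.0439  0.122 ]]
w3 (209.7628936767578, 133.94329833984375) 18.637096405029297 [[ 0.4496 -0.0447  0.122 ]]
w4 (268.59820556640625, 159.83767700195312) 40.852333068847656 [[ 0.4495 -0.0446  0.122 ]]
w5 (251.9256591796875, 176.83876037597656) 55.648094177246094 [[ 0.4494 -0.0446  0.122 ]]
[[ 0.4481 -0.0483  0.07  ]] [[ 0.4475 -0.0484  0.07  ]]
shift [ 0.1351 -0.2583  0.0148] rot [-0.06 -0.05 93.82] rows>= 10.9 t 26.2
shift [ 0.1351 -0.2583  0.0148] rot [  0.05  -0.06 -86.18] rows>= 10.0 t 26.2
```

```bash
python3 -m handwheel '.135 -.258 .015 0 0 94 .9;.135 -.258 .015 0 0 94 .9;.135 -.258 .015 0 0 94 .9;.135 -.258 .015 0 0 94 .9;.135 -.258 .015 0 0 94 .9;.135 -.258 .015 0 0 94 .9;.135 -.258 .015 0 0 94 .9;.135 -.258 .015 0 0 94 .9;.135 -.258 .015 0 0 94 .9;.135 -.258 .015 0 0 94 .9;.135 -.258 .015 0 0 94 .9;.135 -.258 .015 0 0 94 .9;.135 -.258 .015 0 0 94 .9;.135 -.258 .015 0 0 94 .9;.135 -.258 .015 0 0 94 .9'; python3 go.py .4485 -.048 .060 90
```

```text
time_s: 27.7
position: [0.4497, -0.0474, 0.1712]
tcp_rot: [[0.002, 1.0, -0.001], [1.0, -0.002, 0.0], [0.0, -0.001, -1.0]]
force: [-0.3, -0.6, -0.2]
opening: 0.902
grasp_force: 0.0
shift [-0.0006 -0.0011  0.1397] rot [-0.05 -0.02 -0.11] rows>= 2.8 t 27.7
```

```bash
python3 -m handwheel '0 -.001 .04 0 0 0 .9;0 -.001 .08 0 0 0 .9;0 -.001 .11 0 0 0 .9;0 -.001 .125 0 0 0 .9;0 -.001 .133 0 0 0 .9;0 -.001 .133 0 0 0 .9'; python3 -m handwheel '0 0 .002 0 0 0 .9;0 0 .004 0 0 0 .9;0 0 .0065 0 0 0 .9;0 0 .0065 0 0 0 .9'; python3 -m handwheel '0 0 0 0 0 0 0;0 0 0 0 0 0 0;0 0 0 0 0 0 0;0 0 0 0 0 0 0;0 0 0 0 0 0 0;0 0 0 0 0 0 0;0 0 0 0 0 0 0;0 0 0 0 0 0 0;0 0 0 0 0 0 0'
```

```text
time_s: 28.3
position: [0.4486, -0.0474, 0.0378]
tcp_rot: [[0.003, 1.0, -0.002], [1.0, -0.003, 0.001], [0.001, -0.002, -1.0]]
force: [-0.3, 0.2, 0.8]
opening: 0.896
grasp_force: 0.0
time_s: 28.7
position: [0.4491, -0.0476, 0.0323]
tcp_rot: [[0.003, 1.0, 0.001], [1.0, -0.003, -0.0], [-0.0, 0.001, -1.0]]
force: [0.2, -0.1, 0.4]
opening: 0.903
grasp_force: 0.0
time_s: 29.6
position: [0.4491, -0.0476, 0.0321]
tcp_rot: [[0.003, 1.0, 0.0], [1.0, -0.003, -0.0], [-0.0, 0.0, -1.0]]
force: [1.0, -0.8, -0.0]
opening: 0.53
grasp_force: 30.0
```

```bash
python3 -m handwheel '0 0 -.01 0 0 0 0;0 0 -.02 0 0 0 0;0 0 -.04 0 0 0 0;0 0 -.06 0 0 0 0;0 0 -.06 0 0 0 0;0 0 -.06 0 0 0 0'
python3 - <<'E'
from h import *
import go
c=wrist("w10");h=cv2.cvtColor(c["color"],cv2.COLOR_RGB2HSV)
m=cv2.inRange(h,(4,170,60),(14,255,255));print(m[:].sum()/255, [ (cv2.contourArea(k),cv2.boundingRect(k)) for k in cv2.findContours(m,0,1)[0] if cv2.contourArea(k)>60])
go.row(.379,-.364,.12,90)
E
```

```text
time_s: 30.2
position: [0.4491, -0.0476, 0.0926]
tcp_rot: [[0.003, 1.0, 0.001], [1.0, -0.003, -0.001], [-0.001, 0.001, -1.0]]
force: [-0.1, -0.0, -1.6]
opening: 0.533
grasp_force: 30.0
1434.0 [(802.5, (290, 303, 48, 24)), (151.0, (299, 267, 31, 9)), (577.0, (284, 198, 46, 29))]
shift [-0.3168 -0.0686  0.0005] rot [-0.01 -0.   -0.18] rows>= 6.5 t 30.25
```

```bash
python3 -m handwheel '-.01 -.002 -.03 0 0 0 0;-.05 -.01 -.03 0 0 0 0;-.09 -.018 -.03 0 0 0 0;-.13 -.027 -.03 0 0 0 0;-.17 -.036 -.03 0 0 0 0;-.21 -.045 -.03 0 0 0 0;-.25 -.054 -.03 0 0 0 0;-.29 -.063 -.03 0 0 0 0;-.317 -.0685 -.03 0 0 0 0;-.317 -.0685 -.03 0 0 0 0;-.317 -.0685 -.03 0 0 0 0;-.317 -.0685 -.03 0 0 0 0'
python3 - <<'E'
from h import *
import go
c=wrist("w11");t=ld("top0.npz")
go.row(.379,-.364,.0657,90)
# tray edge check: yellow floor region in top picture
from rig import capture
k=capture("top");np.savez("top1.npz",**k)
for n,l,z in(("top0",t,.01),):
    h=cv2.cvtColor(l["color"],cv2.COLOR_RGB2HSV)[180:280,380:450]
    m=cv2.inRange(h,(5,60,100),(35,255,255));m=cv2.morphologyEx(m,cv2.MORPH_OPEN,np.ones((3,3)))
    ct=max(cv2.findContours(m,0,1)[0],key=cv2.contourArea).reshape(-1,2)+[380,180]
    w=p2w(l,ct,z)[:,:2];print(cv2.minAreaRect((w*1000).astype(np.float32)))
E
```

```text
time_s: 31.45
position: [0.3788, -0.3622, 0.1211]
tcp_rot: [[0.003, 1.0, -0.002], [1.0, -0.003, 0.003], [0.003, -0.002, -1.0]]
force: [0.2, 0.8, -2.3]
opening: 0.527
grasp_force: 30.0
shift [-0.0019  0.      0.0841] rot [-0.08 -0.14 -0.12] rows>= 1.7 t 31.5
((419.75970458984375, -368.52862548828125), (194.8713836669922, 224.39773559570312), 89.057373046875)
```

```bash
python3 -m handwheel '-.002 0 .03 0 0 0 0;-.002 0 .055 0 0 0 0;-.002 0 .07 0 0 0 0;-.002 0 .078 0 0 0 0;-.002 0 .081 0 0 0 0;-.002 0 .083 0 0 0 0;-.002 0 .083 0 0 0 0;-.002 0 .083 0 0 0 0'; python3 go.py .379 -.364 .0657 90
```

```text
time_s: 32.35
position: [0.3798, -0.3668, 0.0398]
tcp_rot: [[0.003, 1.0, 0.001], [1.0, -0.003, -0.001], [-0.001, 0.001, -1.0]]
force: [-0.8, 0.7, -2.2]
opening: 0.531
grasp_force: 30.0
shift [ 0.0028 -0.0008  0.0026] rot [ 0.05  0.07 -0.18] rows>= 0.1 t 32.35
```

```bash
python3 -m handwheel '.002 0 .001 0 0 0 0;.002 0 .002 0 0 0 0;.002 0 .0025 0 0 0 0;.002 0 .0025 0 0 0 0'; python3 -m handwheel '0 0 0 0 0 0 .56;0 0 0 0 0 0 .6;0 0 0 0 0 0 .7;0 0 0 0 0 0 .8;0 0 0 0 0 0 .9;0 0 0 0 0 0 .9;0 0 0 0 0 0 .9;0 0 -.03 0 0 0 .9;0 0 -.07 0 0 0 .9;0 0 -.11 0 0 0 .9;0 0 -.14 0 0 0 .9;0 0 -.14 0 0 0 .9'
python3 - <<'E'
from h import *
import go
c=wrist("w12");h=cv2.cvtColor(c["color"],cv2.COLOR_RGB2HSV)
m=cv2.inRange(h,(4,170,80),(14,255,255));m[250:]=0
for ct in cv2.findContours(m,0,1)[0]:
    if cv2.contourArea(ct)>60:
        (u,v),r=cv2.minEnclosingCircle(ct);print((u,v),r,p2w(c,[(u,v)],.127))
E
```

```text
time_s: 32.75
position: [0.3795, -0.3644, 0.0371]
tcp_rot: [[0.003, 1.0, 0.0], [1.0, -0.003, -0.0], [-0.0, 0.0, -1.0]]
force: [0.0, 1.5, 4.7]
opening: 0.533
grasp_force: 30.0
time_s: 33.95
position: [0.3814, -0.3671, 0.181]
tcp_rot: [[0.003, 1.0, 0.006], [1.0, -0.003, -0.008], [-0.008, 0.006, -1.0]]
force: [-0.1, -1.1, -0.1]
opening: 0.902
grasp_force: 0.0
(313.36083984375, 197.24742126464844) 11.265667915344238 [[ 0.3802 -0.3599  0.127 ]]
```

```bash
python3 go.py .4355 .0757 .12 95.2
```

```text
shift [0.4419 0.0536 0.0854] rot [ 0.16  0.27 -5.38] rows>= 9.1 t 34.0
```

```bash
python3 -m handwheel '.442 .0535 0 0 0 -5.4 .85;.442 .0535 0 0 0 -5.4 .85;.442 .0535 0 0 0 -5.4 .85;.442 .0535 0 0 0 -5.4 .85;.442 .0535 0 0 0 -5.4 .85;.442 .0535 0 0 0 -5.4 .85;.442 .0535 0 0 0 -5.4 .85;.442 .0535 0 0 0 -5.4 .85;.442 .0535 .03 0 0 -5.4 .85;.442 .0535 .07 0 0 -5.4 .85;.442 .0535 .09 0 0 -5.4 .85;.442 .0535 .09 0 0 -5.4 .85;.442 .0535 .09 0 0 -5.4 .85;.442 .0535 .09 0 0 -5.4 .85'; python3 go.py .4355 .0757 .010 95.2
```

```text
time_s: 35.4
position: [0.4349, 0.0771, 0.0871]
tcp_rot: [[-0.09, 0.996, 0.001], [0.996, 0.09, -0.0], [-0.0, 0.001, -1.0]]
force: [-0.6, -0.0, -0.8]
opening: 0.85
grasp_force: 0.0
shift [-0.0014  0.0003  0.1056] rot [ 0.07  0.01 -0.03] rows>= 2.1 t 35.4
```

```bash
python3 -m handwheel '-.001 0 .04 0 0 0 .85;-.001 0 .075 0 0 0 .85;-.001 0 .095 0 0 0 .85;-.001 0 .1055 0 0 0 .85;-.001 0 .1055 0 0 0 .85;-.001 0 .1055 0 0 0 .85'; python3 -m handwheel '0 0 0 0 0 0 0;0 0 0 0 0 0 0;0 0 0 0 0 0 0;0 0 0 0 0 0 0;0 0 0 0 0 0 0;0 0 0 0 0 0 0;0 0 0 0 0 0 0;0 0 0 0 0 0 0'; python3 -m handwheel '0 0 -.03 0 0 0 0;0 0 -.07 0 0 0 0;0 0 -.12 0 0 0 0;0 0 -.16 0 0 0 0;0 0 -.16 0 0 0 0;0 0 -.16 0 0 0 0';python3 go.py .4699 -.360 .17 5.2
```

```text
time_s: 36.0
position: [0.4354, 0.0762, -0.018]
tcp_rot: [[-0.09, 0.996, 0.002], [0.996, 0.09, -0.0], [-0.0, 0.002, -1.0]]
force: [0.8, -1.0, 0.3]
opening: 0.852
grasp_force: 0.0
time_s: 36.8
position: [0.4349, 0.0765, -0.0184]
tcp_rot: [[-0.091, 0.996, 0.001], [0.996, 0.091, -0.0], [-0.0, 0.001, -1.0]]
force: [0.3, -0.4, 4.5]
opening: 0.585
grasp_force: 30.0
time_s: 37.4
position: [0.4346, 0.0765, 0.1417]
tcp_rot: [[-0.091, 0.996, 0.002], [0.996, 0.091, -0.0], [-0.0, 0.002, -1.0]]
force: [-0.1, -0.5, -0.8]
opening: 0.591
grasp_force: 30.0
shift [-0.4379 -0.0046  0.0003] rot [ 0.1  -0.07 90.02] rows>= 10.5 t 37.4
```

```bash
python3 -m handwheel '-.438 -.0045 0 0 0 90 0;-.438 -.0045 0 0 0 90 0;-.438 -.0045 0 0 0 90 0;-.438 -.0045 0 0 0 90 0;-.438 -.0045 0 0 0 90 0;-.438 -.0045 0 0 0 90 0;-.438 -.0045 0 0 0 90 0;-.438 -.0045 0 0 0 90 0;-.438 -.0045 0 0 0 90 0;-.438 -.0045 0 0 0 90 0;-.438 -.0045 0 0 0 90 0;-.438 -.0045 0 0 0 90 0;-.438 -.0045 0 0 0 90 0;-.438 -.0045 0 0 0 90 0;-.438 -.0045 0 0 0 90 0;-.438 -.0045 0 0 0 90 0'; python3 go.py .4699 -.360 .0158 5.2
```

```text
time_s: 39.0
position: [0.4698, -0.3598, 0.141]
tcp_rot: [[0.996, 0.092, -0.0], [0.092, -0.996, 0.0], [-0.0, -0.0, -1.0]]
force: [0.2, 0.4, 0.2]
opening: 0.592
grasp_force: 30.0
shift [0.     0.0002 0.1537] rot [-0.    0.    0.07] rows>= 3.1 t 39.0
```

```bash
python3 -m handwheel '0 0 .05 0 0 0 0;0 0 .1 0 0 0 0;0 0 .13 0 0 0 0;0 0 .145 0 0 0 0;0 0 .15 0 0 0 0;0 0 .1535 0 0 0 0;0 0 .1535 0 0 0 0;0 0 .1535 0 0 0 0'; python3 -m handwheel '0 0 0 0 0 0 .7;0 0 0 0 0 0 .72;0 0 0 0 0 0 .75;0 0 0 0 0 0 .75;0 0 -.02 0 0 0 .75;0 0 -.06 0 0 0 .75;0 0 -.11 0 0 0 .75;0 0 -.16 0 0 0 .75;0 0 -.2 0 0 0 .75;0 0 -.2 0 0 0 .75'; python3 go.py .38 .0 .27 5.2
```

```text
time_s: 39.8
position: [0.4707, -0.3611, -0.0109]
tcp_rot: [[0.996, 0.091, 0.002], [0.091, -0.996, -0.002], [0.002, 0.002, -1.0]]
force: [-0.3, -0.4, -1.0]
opening: 0.591
grasp_force: 30.0
time_s: 40.8
position: [0.473, -0.3635, 0.1944]
tcp_rot: [[0.996, 0.091, 0.01], [0.091, -0.996, -0.011], [0.009, 0.011, -1.0]]
force: [1.0, -1.1, 0.6]
opening: 0.747
grasp_force: 0.0
shift [-0.0591 -0.3699 -0.0518] rot [ 0.66 -0.5   0.02] rows>= 7.6 t 40.8
```

```bash
python3 -m handwheel '0 -.37 -.05 0 0 0 .75;0 -.37 -.05 0 0 0 .75;0 -.37 -.05 0 0 0 .75;0 -.37 -.05 0 0 0 .75;0 -.37 -.05 0 0 0 .75;0 -.37 -.05 0 0 0 .75;0 -.37 -.05 0 0 0 .75;0 -.37 -.05 0 0 0 .75;0 -.37 -.05 0 0 0 .75;0 -.37 -.05 0 0 0 .75;0 -.37 -.05 0 0 0 .75;0 -.37 -.05 0 0 0 .75'
python3 - <<'E'
from h import *
from rig import capture
k=capture("top");np.savez("top2.npz",**k);im=k["color"][:,:,::-1]
a=im[145:275,160:230];b=im[145:275,340:480]
s=capture("scene")["color"][120:360,200:440,::-1]
f=lambda i:cv2.resize(i,None,fx=300/130,fy=300/130,interpolation=cv2.INTER_CUBIC)
t=np.hstack([f(a),f(b)]);s=cv2.resize(s,(300,300));cv2.imwrite("pics/end.png",np.hstack([t,s]))
E
```

```text
time_s: 42.0
position: [0.4363, 0.0072, 0.2371]
tcp_rot: [[0.996, 0.089, -0.001], [0.089, -0.996, -0.0], [-0.001, -0.0, -1.0]]
force: [-0.6, -0.5, -0.2]
opening: 0.752
grasp_force: 0.0
```

View pics/end.png

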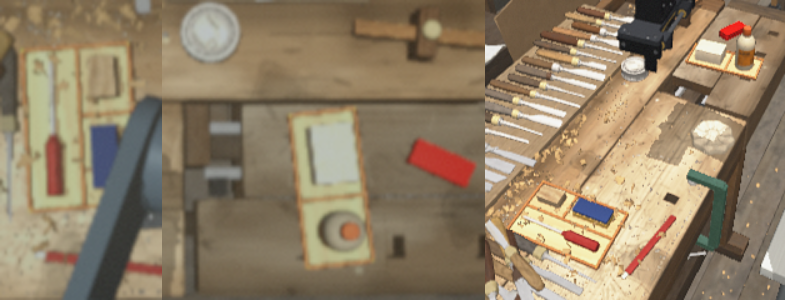

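The picture shows all five pieces seated. The screwdriver (50,130), stone (105,155) and small block (100,75) are in the left tray, the large block (333,152) and standing bottle (345,232) are in the right tray, and the tin is unmoved.

```bash
python3 -c "
from rig import bot
print(bot.hand_in())"
```

```text
the job is handed in; nothing more can be done
None
```

Both kits are made up and handed in at about 42 s, with all five pieces in their bays in the order asked and the wax tin left where it was; the first screwdriver grasp closed on nothing because the fingertips sit 28.5 mm behind the stated TCP, which I corrected for after that.

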